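# Release a spent drying cartridge from a spring-collar gas dryer

## Robot

A 6-joint arm with a two-finger parallel gripper is mounted at the origin on a cart in front of the work surface, level with it; the furniture and walls round the work are solid. World frame = base frame: x ahead of the robot, y to its left, z up, the work surface at z = 0. Lengths are in m, angles in rad, forces in N, time in s.
With the tool pointing down it reaches from about 0.3 to 0.775 m from the base axis. Payload 14.6 kg.
Tool frame: the origin (TCP) lies at the very end of the fingers, on their centre line; the grasp point (between the pads) lies 19 mm behind it; z points along the fingers, y is the direction in which the jaws open and shut (so a half turn about z gives the same grasp; the last joint's range is limited). The gripper opens to 85 mm and grips with 20 to 120 N. Pads are 22 mm wide; open, the fingers measure 114 mm over their backs; the gripper's body (76 mm by 85 mm) begins 54 mm behind the grasp point. The pads swing forward as they close: fully open they stand 13 mm farther back than shut.
Start: joints at [1.134, 0.3, 1.521, -0, 1.321, -0.067], TCP at [0.199, 0.513, 0.231] pointing down, gripper open.
Joint ranges: [-3.03, 3.03], [-0.79, 2.21], [0.23, 2.52], [-1.04, 4.18], [0, 3.07], [-2.55, 2.55]. Speed limits (rad/s): [2.22, 2.22, 2.57, 3.14, 3.14, 3.14].

## Interface

Orientations are given as a rotation vector (axis times angle).
In Python, from workcell import read_state, viewer, sign_off gives the robot as it stands. The module is installed in compiled form; this text tells all that it offers.
- The arm moves only by the tool carry_out, never from a script. Its argument "steps" is one flat list of numbers, 4 for each row, row after row: the shift along the tool's x, y, z in cm, then the turn about the tool's z in rad. A call has 1 to 10 rows; each row is the pose to reach, as a shift and turn from the pose commanded when the call began, along the tool's axes at that moment; what a row does not reach only later rows make up. A row lasts 1/8 s, in which the tool goes at most 62.5 mm and 10.7 degrees, less where a joint would pass 70% of its speed; a pose out of reach is approached as far as the arm can. A call with a gripper value outside its range is refused whole. "gripper" is the closure, from 0 (fully open) to 1 (shut), set as the call begins (left out, the last holds). The fingers move at their own pace and stop on an object; "squeeze" is the grip in N (left out, the last holds). Time passes only in rows, so rows that repeat a pose let the fingers close. It gives the time, the measured TCP pose, the force and the opening at its end, in the units of the state.
- read_state(): the state, without advancing time (a new reading comes with each control period).
- viewer.capture(name): name is "scene" or "top" or "wrist"; returns a dict with "pixels" (480x640x3 uint8, blue, green, red), "mtx" (3x3 intrinsics, pixels), "rvec" (rotation vector, rad) and "tvec" (3), from world to camera coordinates, as OpenCV has them; the wrist camera has in their place "T_tool_cam" (4x4, takes a point from camera to tool coordinates, whose origin is the TCP and whose axes are the flange's). Camera axes: x right, y down, z forward; pixel columns grow to the right and rows downward; lengths in m; the calibration is good to about 2 mm. A picture is of the moment at which its call begins: read the wrist's pose just before it. There is no depth.
- sign_off(): hands the job in, once; it reports no verdict.
The state is a dict: "clock": time; "qpos": joint angles; "joint_velocities": joint speeds; "joint_efforts": joint torques, N m; "tool_pos": TCP position; "orientation": TCP orientation; "ft_force": force on the tool from outside, world axes, zero at the start; "moment": the same for the moment, N m; "grip_width": finger opening in m.
Only numpy, scipy, OpenCV 4.12 (cv2) and the standard library are available. Lean on these libraries where they do the work, as an engineer would, in place of code of your own. Each camera call takes 0.05 s, during which the arm holds its last target. There are 200 camera calls.

## Task

The cartridge in the bench gas dryer is spent. Lift the dryer's black spring collar and turn it counterclockwise (seen from above) until it can sink back down into its hold-open notch and stays open by itself; then draw the cartridge out and stand it upright in the grey tray with the other spent one. Do not let the cartridge fall, do not shove or knock over the other things, and leave the collar open for the fresh cartridge.

Things in the scene. Friction and masses are not known exactly. Their poses are not given: they have to be found in the camera images.
- dryer: gas dryer post, fixed: grey foot plate 100 x 116 x 14 mm, upright aluminium tube 44 mm across with its rim 97 mm up, a small dial gauge on its -x side and brass hose barbs on +y and -y (both below 72 mm). Origin: centre of the foot's underside on the counter; z up along the tube's axis. The cartridge stands inside on a floor 38 mm above the counter
- collar_grip (a point): grip point of the black knurled collar on the tube's axis, 118 mm above the counter when the collar is down. The collar is a round sleeve 59 mm across the knurls, 42 mm tall (84 to 126 mm above the counter when down); grip it across at any yaw. The cartridge's blue knob stands up through it to 36 mm above this point, between the fingers. The point moves with the collar
- collar_lift (a joint): how far the collar is lifted (m): 0 down, 0.014 at the upper stop. A spring presses it down, about 10 N at 0 and 14 N at the stop, weight included. When it is down, dogs under the collar keep it from turning. The cam under it is up to 0.009 high, so lift 0.011 to 0.013 before turning
- collar_turn (a joint): angle of the collar (rad): 0 locked, growing counterclockwise from above, stop at 1.8. At 0 two lugs inside the collar cover the cartridge's cross bar; in the hold-open notch they are clear of it. The notch is hidden under the collar, differs from dryer to dryer and may lie anywhere from 0.90 to 1.40
- cam (a point): point on the tube's axis, level with the crest of the cam under the collar (does not move). The cam rises to a crest of 0.009 lift at both sides of the notch; only within 0.06 rad of the notch's middle does the collar sink to lift 0 and hold. Let go elsewhere, it stays up or slides down the cam away from the notch. Find it by lowering the collar lightly: it lands at lift 0.004 to 0.009, or sinks
- cartridge_mid (a point): centre, half-way up, of the spent cartridge in the dryer: upright, 116 mm long, underside 58 mm below this point, round white body 31 mm across with orange band, steel cross bar 10 x 41 x 6 mm along its y axis 5 mm above this point, blue round knob 26 mm across at the top. z along its axis. 0.1 to 0.2 kg. To come clear of the collar it must be drawn straight up by 90 mm
- cartridge_knob (a point): grip point of the spent cartridge's blue knob, on its axis, 6 mm below its top end (110 mm above its underside); the knob stands free from 22 mm below this point, where the lowered collar's top is, to its top. Fingers that straddle the opened collar need only rise and close here
- tray: shallow grey open tray for spent cartridges, fixed: 130 mm along its x, 230 mm along its y, 28 mm high, walls and floor 4 mm thick. Origin: centre of its underside
- old_cartridge_mid (a point): centre, half-way up, of another spent cartridge of the same make and size, standing near one end of the tray; leave it standing there
- fresh_cartridge_mid (a point): centre, half-way up, of a fresh cartridge (green knob and band, same size), standing on the counter left of the dryer; leave it alone
- wash: white wash bottle with a red nozzle, 81 mm across, 319 mm tall, origin at its underside; leave it alone
- white_bottle: square white reagent bottle with black cap, 56 x 56 x 123 mm, origin at its underside; leave it alone
- amber_bottle: dark round reagent bottle with black cap, 50 mm across, 92 mm tall, origin at its underside; leave it alone
- cylinder: glass measuring cylinder, foot 54 x 62 mm, 190 mm tall, origin at its underside; leave it alone
- flask: conical glass flask, 62 mm across, 103 mm tall, origin at its underside; leave it alone

How it is judged:
On the way, in this order (a step that is already met when the one before it is completed fails the run):
1. the collar, lifted and turned open, has sunk into the hold-open notch with the cartridge still seated (value of joint collar_turn above 0.85 rad and value of joint collar_lift below 0.003 m and z of cartridge_mid in the frame of dryer below 0.106 m), for 0.3 s.
2. the cartridge is drawn clear above the dryer (z of cartridge_mid in the frame of dryer above 0.18 m and contact force between the fingers and cartridge above 0.5 N), for 0.1 s.
At the end, for the whole second after the job is handed in: the collar rests in its hold-open notch (turn over 0.85 rad, lift under 3 mm); the spent cartridge stands upright (within 0.1 rad) on the tray's floor inside its walls, at rest (value of joint collar_turn above 0.85 rad and value of joint collar_lift below 0.003 m and x of cartridge_mid in the frame of tray between -0.062 and 0.062 m and y of cartridge_mid in the frame of tray between -0.112 and 0.112 m and height (world z) of cartridge_mid between 0.057 and 0.067 m and angle between cartridge_mid's own z axis and vertical below 0.1 rad and linear speed of cartridge below 0.02 m/s); the robot touches nothing.
It fails at once if the cartridge is let go more than 20 mm above the tray's floor once it is out of its seat (z of cartridge_mid in the frame of dryer above 0.116 m and height (world z) of cartridge_mid above 0.082 m and contact force between the fingers and cartridge below 0.02 N).
It fails at once if another thing is shoved by more than 30 mm or knocked over (distance of any of old_cartridge_mid, fresh_cartridge_mid, wash, white_bottle, amber_bottle, cylinder, flask from where it was at the start of the episode above 0.03 m).
It also fails if it takes over 51 s, if anything falls off the work surface, if the arm or the gripper's body presses on something with over 40 N, if the wrist force passes 120 N, or if a joint passes its speed limit or range.

## Working session

There is one attempt and no reset: what is moved stays moved. The work goes in short steps, Python scripts to look and compute and a tool call to move; the robot and the scene stay as the last step left them, time stands still between calls to the robot, and variables do not carry over. Pictures are saved under pics/ and viewed, about 8 in all and at most 12, crops included, and the job is handed in when it is done.

Besides the shell and the picture viewer there is one more tool, called after "Request:" as name(argument=value, ...) on one line, values as JSON. carry_out: Moves the arm, as the interface text tells. Its arguments: {"type":"object","properties":{"steps":{"type":"array","items":{"type":"number"}},"gripper":{"type":"number"},"squeeze":{"type":"number"}},"required":["steps"]}

```bash
mkdir -p pics; cat > h.py <<'E'
import numpy as np, cv2
from workcell import read_state, viewer
def cap(n, f=None):
    s=read_state(); c=viewer.capture(n)
    if f: cv2.imwrite(f'pics/{f}.png', c['pixels'])
    if 'T_tool_cam' in c:
        T=np.eye(4);T[:3,:3]=cv2.Rodrigues(np.array(s['orientation'],float))[0];T[:3,3]=s['tool_pos']
        M=T@c['T_tool_cam']; R=M[:3,:3]; o=M[:3,3]
    else:
        Rc=cv2.Rodrigues(np.array(c['rvec'],float))[0]; R=Rc.T; o=-R@np.array(c['tvec'],float).ravel()
    return c['pixels'],np.array(c['mtx'],float),R,o
def ray(cam,u,v):
    _,K,R,o=cam; d=R@np.linalg.inv(K)@[u,v,1]; return o,d/np.linalg.norm(d)
def onplane(cam,u,v,z):
    o,d=ray(cam,u,v); return o+d*(z-o[2])/d[2]
def proj(cam,p):
    _,K,R,o=cam; q=K@R.T@(np.array(p)-o); return q[:2]/q[2]
E
python3 - <<'E'
from h import *
s=read_state(); print({k:np.round(v,3) for k,v in s.items()})
a=cap('scene','scene1'); b=cap('top','top1')
for c in (a,b): print(c[3],c[2][:,2],c[1][0,0])
E
```

```text
{'clock': np.float64(0.0), 'qpos': array([ 1.134,  0.301,  1.522,  0.   ,  1.321, -0.067]), 'joint_velocities': array([-0.   , -0.001, -0.001, -0.   , -0.001,  0.001]), 'joint_efforts': array([ 3.0000e-03, -5.4351e+01, -3.6179e+01,  0.0000e+00,  4.0000e-03,
        0.0000e+00]), 'tool_pos': array([0.199, 0.513, 0.231]), 'orientation': array([-5.780e-01, -3.088e+00,  2.000e-03]), 'ft_force': array([ 0.488, -0.414, -0.066]), 'moment': array([-0.009, -0.   ,  0.027]), 'grip_width': np.float64(0.086)}
[-0.69585113 -0.67542077  0.95748497] [ 0.74915807  0.40821053 -0.52165731] 542.5967142674665
[ 0.34288011 -0.05113106  1.67545804] [ 0.10325479  0.00291495 -0.99465067] 475.162828377124
```

View pics/scene1.png

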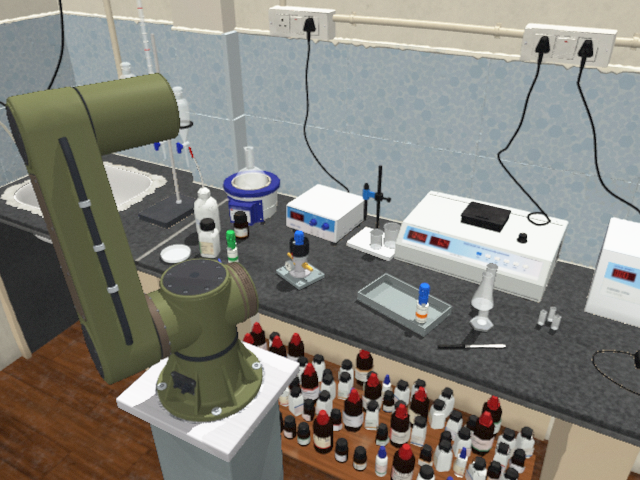

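View pics/top1.png

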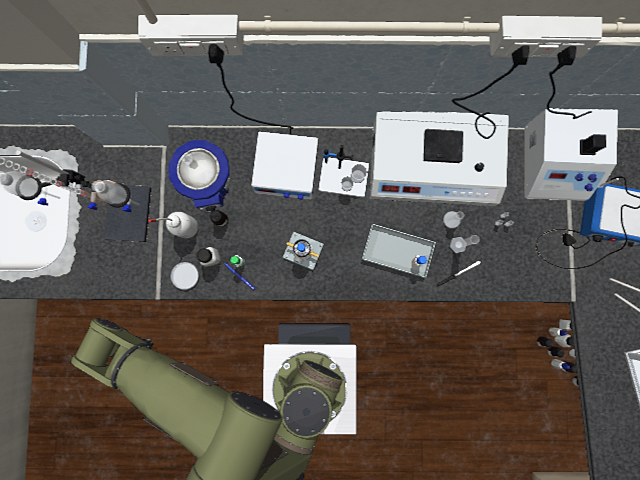

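The scene view shows the dryer knob near (298,237), the tray centre near (404,302) and the old cartridge near (424,290). In the top view these are the dryer knob near (301,247), the tray near (399,250) and the old knob near (421,260).

```bash
cat > m.py <<'E'
from h import *
a=cap('scene'); b=cap('top')
def blue(c,x0,y0,x1,y1):
    h=cv2.cvtColor(c[0][y0:y1,x0:x1],cv2.COLOR_BGR2HSV); m=cv2.inRange(h,(100,150,80),(125,255,255))
    n,l,st,ce=cv2.connectedComponentsWithStats(m); i=1+np.argmax(st[1:,4]); return ce[i]+[x0,y0],st[i]
for nm,ra,rb,zt in (('dryer',(280,220,318,252),(290,238,314,258),.154),('old',(412,275,440,305),(412,252,432,270),.12)):
    pa,sa=blue(a,*ra); pb,sb=blue(b,*rb)
    (o1,d1),(o2,d2)=ray(a,*pa),ray(b,*pb)
    t=np.linalg.lstsq(np.c_[d1,-d2],o2-o1,rcond=None)[0]; P,Q=o1+t[0]*d1,o2+t[1]*d2
    print(nm,pa,sa,pb,sb,'tri',P.round(4),Q.round(4),'plane',onplane(a,*pa,zt-.012).round(4),onplane(b,*pb,zt-.002).round(4))
cr=cv2.resize(b[0][210:290,270:450],None,fx=4.4,fy=4.4,interpolation=cv2.INTER_CUBIC); cv2.imwrite('pics/topcrop.png',cr)
E
python3 m.py
```

```text
dryer [298.72868217 237.42635659] [ 14  10  10  16 129] [300.9  246.84] [ 7  5  8  8 50] tri [0.4789 0.0289 0.1309] [0.479  0.0287 0.1309] plane [0.4632 0.0195 0.142 ] [0.4772 0.0276 0.152 ]
old [423.57219251 292.64705882] [  7   8  11  21 187] [421.41666667 259.78333333] [ 5  4 10  8 60] tri [ 0.4415 -0.3708  0.0927] [ 0.4418 -0.3715  0.0929] plane [ 0.4213 -0.3762  0.108 ] [ 0.4402 -0.3664  0.118 ]
```

View pics/topcrop.png

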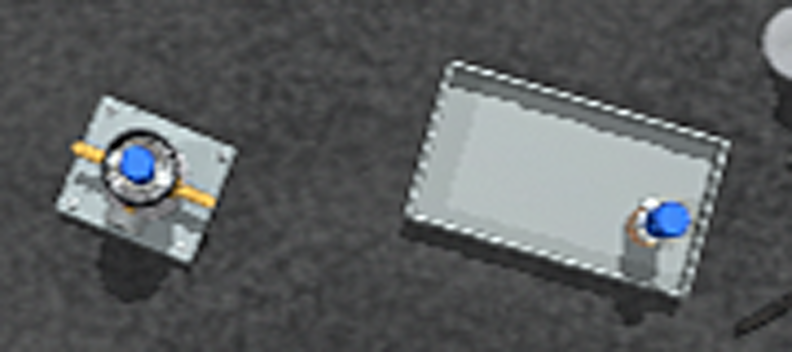

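```bash
cat >> h.py <<'E'
def totool(p):
    s=read_state(); R=cv2.Rodrigues(np.array(s['orientation'],float))[0]
    return (R.T@(np.array(p)-s['tool_pos'])*100).round(2)
def yaw():  # world yaw of tool x, and jaws (y)
    R=cv2.Rodrigues(np.array(read_state()['orientation'],float))[0]; return np.arctan2(R[1,0],R[0,0]),np.arctan2(R[1,1],R[0,1])
E
python3 - <<'E'
from h import *
b=cap('top')
P=[onplane(b,270+x/4.4,210+y/4.4,.028)[:2] for x,y in((455,63),(730,143),(685,297),(407,218))]
P=np.array(P);print(P.round(3),P.mean(0).round(3),np.linalg.norm(P-np.roll(P,-1,0),axis=1).round(3))
for nm,u,v,z in(('wash',181,222,.3),('white',207,256,.12),('fresh',235.5,260,.116),('amber',218,217,.09),('cyl',453,218,.02),('flask',458,243,.1)):print(nm,onplane(b,u,v,z).round(3))
print(totool([.478,.028,.231]))
E
```

```text
[[ 0.569 -0.219]
 [ 0.506 -0.436]
 [ 0.385 -0.398]
 [ 0.445 -0.18 ]] [ 0.476 -0.308] [0.226 0.127 0.226 0.129]
wash [0.535 0.371 0.3  ]
white [0.448 0.337 0.12 ]
fresh [0.436 0.244 0.116]
amber [0.582 0.312 0.09 ]
cyl [ 0.594 -0.499  0.02 ]
flask [ 0.498 -0.493  0.1  ]
[-4.356e+01 -3.510e+01  2.000e-02]
```

Request:
carry_out(steps=[-4.4,-3.5,0,0.18,-8.8,-7,0,0.36,-13.2,-10.5,0,0.54,-17.6,-14,0,0.72,-22,-17.5,0,0.9,-26.4,-21,0,1.08,-30.8,-24.5,0,1.26,-35.2,-28,0,1.44,-39.6,-31.5,0,1.62,-43.6,-35.1,0,1.8], gripper=0)

```text
clock: 1.5
tool_pos: [0.4791, 0.0261, 0.2313]
orientation: [2.782, 1.458, 0.0]
ft_force: [0.4, 1.6, -0.0]
grip_width: 0.0858
```

```bash
python3 - <<'E'
from h import *
s=read_state();print(s['qpos'].round(3) if hasattr(s['qpos'],'round') else s['qpos'],s['tool_pos'],yaw(),s['clock'])
w=cap('wrist','w1');print(w[3],w[2]); 
for p in([.4775,.028,.154],[.4775,.028,.126]):print(proj(w,p))
E
```

```text
[-0.022  0.143  1.713  0.     1.286  0.583] [0.47914315 0.02610548 0.23133766] (np.float64(0.965613730772121), np.float64(-0.6051826322078393)) 1.5
[0.51752865 0.08151626 0.37368603] [[ 8.21784822e-01 -5.49576515e-01 -1.50450524e-01]
 [-5.69797686e-01 -7.92365228e-01 -2.17917282e-01]
 [ 5.50456153e-04  2.64807475e-01 -9.64301145e-01]]
[310.31620975 253.95316205]
[310.72947499 241.9842087 ]
```

View pics/w1.png

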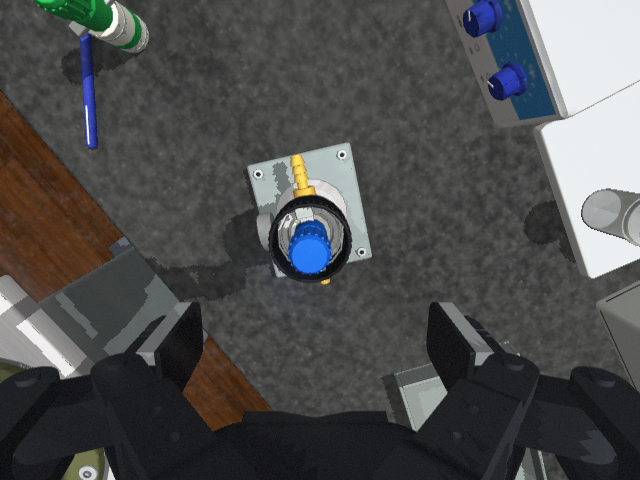

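The wrist view shows the knob top at (309,254) and the collar ring centred at (310,241). Both are within 1–2 px of the prediction for (0.4775, 0.028), so I descend with the collar between the fingers.

Request:
carry_out(steps=[0,0,4,0,0,0,9,0,0,0,12,0,0,0,13.4,0,0,0,13.4,0])

```text
clock: 2.17
tool_pos: [0.4784, 0.028, 0.0972]
orientation: [-2.778, -1.467, 0.001]
ft_force: [0.3, 0.0, -0.3]
grip_width: 0.0855
```

```bash
python3 - <<'E'
from h import *
s=read_state();print(totool([.4775,.028,.097]),s['tool_pos'],s['ft_force'])
E
```

```text
[-0.05 -0.08  0.02] [0.47843026 0.02801102 0.09722023] [ 0.32945965  0.0048146  -0.3279746 ]
```

Now I grip the collar.

Request:
carry_out(steps=[-0.05,-0.08,0,0,-0.05,-0.08,0,0,-0.05,-0.08,0,0,-0.05,-0.08,0,0,-0.05,-0.08,0,0,-0.05,-0.08,0,0], gripper=1, squeeze=60)

```text
clock: 2.92
tool_pos: [0.4777, 0.0284, 0.0989]
orientation: [2.777, 1.468, 0.002]
ft_force: [-8.2, 4.1, 13.4]
grip_width: 0.0558
```

Request:
carry_out(steps=[0,0,-0.5,0,0,0,-1.0,0,0,0,-1.4,0,0,0,-1.4,0])

```text
clock: 3.42
tool_pos: [0.4772, 0.0281, 0.1112]
orientation: [-2.777, -1.467, 0.001]
ft_force: [-1.2, 4.3, -14.4]
grip_width: 0.0558
```

Request:
carry_out(steps=[0,0,0,-0.18,0,0,0,-0.36,0,0,0,-0.54,0,0,0,-0.72,0,0,0,-0.9,0,0,0,-1.0,0,0,0,-1.0])

```text
clock: 4.3
tool_pos: [0.4759, 0.0285, 0.1102]
orientation: [-1.731, -2.617, 0.002]
ft_force: [-9.0, 6.5, -13.1]
grip_width: 0.0555
```

```bash
python3 - <<'E'
from h import *
s=read_state();print(yaw(),s['qpos'],s['moment'])
E
```

```text
(np.float64(1.97289372463609), np.float64(0.4021075314916923)) [-1.76212624e-02  2.85913658e-01  1.84709825e+00  1.21698795e-03
  1.01305410e+00 -4.20370154e-01] [1.38642799 0.79556975 0.02337498]
```

Request:
carry_out(steps=[0,0,0.2,0,0,0,0.4,0,0,0,0.4,0])

```text
clock: 4.68
tool_pos: [0.4759, 0.0285, 0.1062]
orientation: [-1.733, -2.615, 0.002]
ft_force: [-9.1, 7.1, -12.7]
grip_width: 0.0557
```

Request:
carry_out(steps=[0,0,0.15,0,0,0,0.3,0,0,0,0.3,0])

```text
clock: 5.05
tool_pos: [0.4759, 0.0285, 0.1033]
orientation: [-1.733, -2.615, 0.002]
ft_force: [-9.1, 7.7, -12.5]
grip_width: 0.056
```

Request:
carry_out(steps=[0,0,0.15,0,0,0,0.3,0,0,0,0.3,0])

```text
clock: 5.42
tool_pos: [0.4759, 0.0285, 0.1004]
orientation: [-1.733, -2.615, 0.002]
ft_force: [-10.0, 7.7, -10.9]
grip_width: 0.0556
```

Request:
carry_out(steps=[0,0,0.1,0,0,0,0.2,0,0,0,0.2,0,0,0,0.2,0])

```text
clock: 5.92
tool_pos: [0.4761, 0.0285, 0.0992]
orientation: [-1.733, -2.616, 0.002]
ft_force: [-13.3, 7.4, 0.2]
grip_width: 0.0558
```

Request:
carry_out(steps=[0,0,0,0,0,0,0,0,0,0,0,0,0,0,0,0], gripper=0)

```text
clock: 6.42
tool_pos: [0.4777, 0.0279, 0.0995]
orientation: [1.734, 2.619, 0.0]
ft_force: [-0.6, 0.2, -0.0]
grip_width: 0.0852
```

```bash
python3 - <<'E'
from h import *
s=read_state();print(yaw(),s['tool_pos'],s['ft_force'],s['grip_width'])
w=cap('wrist','w2')
for p in([.4775,.028,.154],[.4775,.028,.126]):print(proj(w,p))
E
```

```text
(np.float64(1.971644523695089), np.float64(0.4008483475562947)) [0.4777297  0.02791336 0.09949928] [-0.59710787  0.16157785 -0.02304115] 0.08516686352749381
[313.11593124 395.85847412]
[313.28575684 342.48407661]
```

View pics/w2.png

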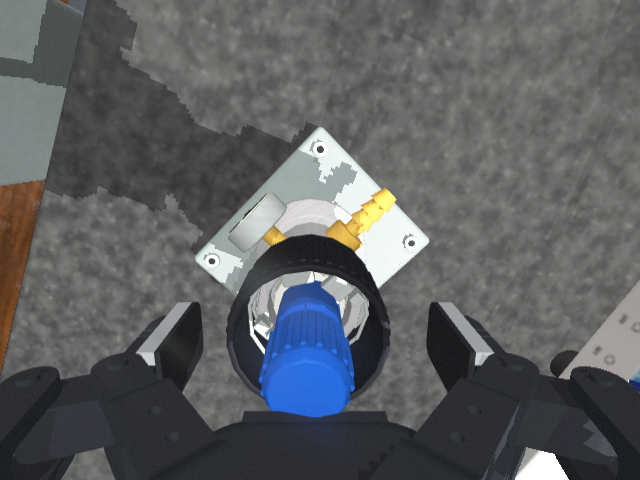

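The collar is down, with its ring centred near (309,320), and the knob top is near (308,390). That is within about 1 mm of the prediction. I rise to the knob and grip it.

Request:
carry_out(steps=[0,0,-1.5,0,0,0,-3.0,0,0,0,-3.0,0])

```text
clock: 6.85
tool_pos: [0.4782, 0.028, 0.131]
orientation: [1.733, 2.617, 0.003]
ft_force: [0.7, 0.1, -1.0]
grip_width: 0.0852
```

Request:
carry_out(steps=[0,0,0,0,0,0,0,0,0,0,0,0,0,0,0,0,0,0,0,0,0,0,0,0,0,0,0,0], gripper=1, squeeze=40)

```text
clock: 7.72
tool_pos: [0.4775, 0.028, 0.1292]
orientation: [-1.734, -2.619, 0.0]
ft_force: [-0.7, -0.7, -1.2]
grip_width: 0.0247
```

```bash
python3 - <<'E'
from h import *
s=read_state();print(yaw(),s['tool_pos'],s['ft_force'],s['moment'],s['grip_width'],totool([.4775,.028,.3]))
E
```

```text
(np.float64(1.9717936165939824), np.float64(0.40099729678514806)) [0.47747127 0.02799777 0.12917309] [-0.69689983 -0.70601193 -1.18733116] [0.01144839 0.07535017 0.0507652 ] 0.024727822675061403 [  0.     0.   -17.08]
```

Good, low-force grip. I draw up gently at first and check the force.

Request:
carry_out(steps=[0,0,-0.3,0,0,0,-0.8,0,0,0,-1.2,0,0,0,-1.2,0])

```text
clock: 8.22
tool_pos: [0.4776, 0.028, 0.1417]
orientation: [1.734, 2.619, 0.0]
ft_force: [0.3, -0.6, -1.3]
grip_width: 0.0245
```

Request:
carry_out(steps=[0,0,-1,0,0,0,-3,0,0,0,-5,0,0,0,-7,0,0,0,-8.5,0,0,0,-9,0,0,0,-9,0])

```text
clock: 9.1
tool_pos: [0.4774, 0.028, 0.2311]
orientation: [-1.734, -2.619, 0.0]
ft_force: [0.8, 0.7, -1.3]
grip_width: 0.0248
```

```bash
python3 - <<'E'
from h import *
s=read_state();print(yaw(),s['tool_pos'],s['ft_force'],s['moment'],s['grip_width'],totool([.493,-.250,s['tool_pos'][2]]))
a=cap('scene');b=cap('wrist')
m=np.hstack([cv2.resize(a[0][150:350,250:450],(400,400)),cv2.resize(b[0],(400,400))]);cv2.imwrite('pics/lift.png',m)
E
```

```text
(np.float64(1.971792476969422), np.float64(0.40099616448869885)) [0.47742834 0.02800659 0.23112514] [ 0.75307899  0.66827446 -1.33128284] [ 0.01578909  0.00475036 -0.01770959] 0.024776895677927787 [-26.2   -9.42  -0.  ]
```

View pics/lift.png

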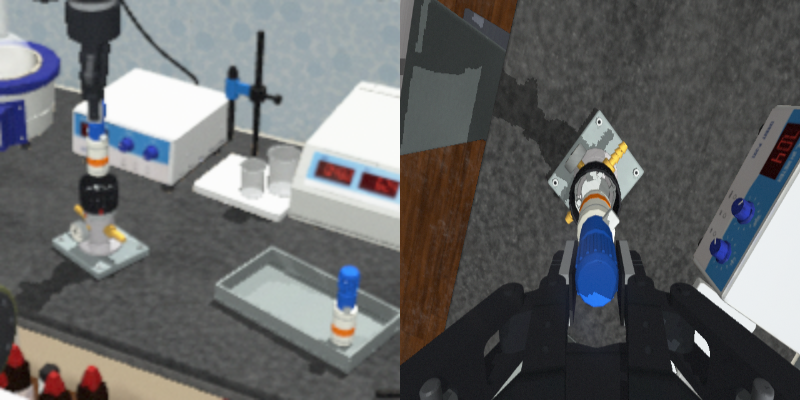

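The cartridge is held upright with its base just above the collar. I rise 2 cm more and carry it over to the tray.

Request:
carry_out(steps=[0,0,-2,0,-2.5,-0.9,-2,0,-6.5,-2.3,-2,0,-10.5,-3.8,-2,0,-14.5,-5.2,-2,0,-18.5,-6.7,-2,0,-22.5,-8.1,-2,0,-25,-9,-2,0,-26.2,-9.4,-2,0,-26.2,-9.4,-2,0])

```text
clock: 10.45
tool_pos: [0.4932, -0.2499, 0.2508]
orientation: [-1.735, -2.618, -0.0]
ft_force: [0.5, 0.2, -1.9]
grip_width: 0.0245
```

```bash
python3 - <<'E'
from h import *
s=read_state();print(s['tool_pos'],s['ft_force'],s['grip_width'],totool([.493,-.250,.0972]))
b=cap('top','t3');a=cap('scene')
m=np.hstack([cv2.resize(a[0][200:350,300:450],(400,400)),cv2.resize(b[0][200:300,340:440],(400,400))]);cv2.imwrite('pics/over.png',m)
E
```

```text
[ 0.49315045 -0.24989411  0.25076271] [ 0.45586854  0.2290638  -1.89262023] 0.024478471456445102 [-2.000e-02 -1.000e-02  1.536e+01]
```

View pics/over.png

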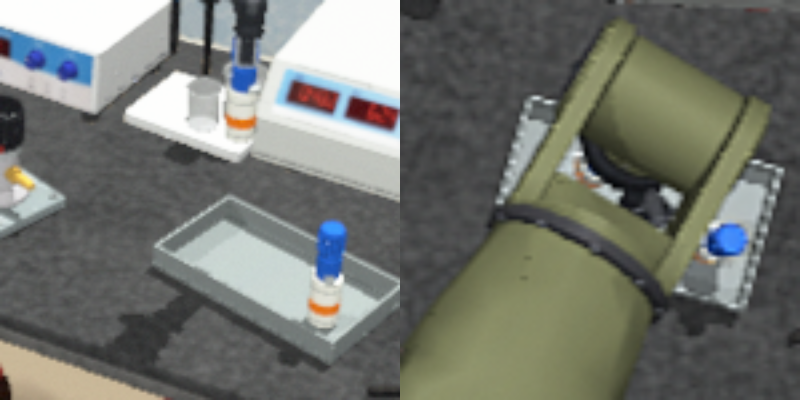

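The cartridge hangs above the free end of the tray and the old one is well clear. I lower it.

Request:
carry_out(steps=[0,0,4,0,0,0,9,0,0,0,12.5,0,0,0,14.5,0,0,0,15,0,0,0,15.2,0,0,0,15.4,0,0,0,15.4,0])

```text
clock: 11.55
tool_pos: [0.4934, -0.25, 0.0978]
orientation: [1.734, 2.619, 0.0]
ft_force: [0.2, -0.2, -0.9]
grip_width: 0.0249
```

Request:
carry_out(steps=[0,0,0.1,0,0,0,0.2,0,0,0,0.2,0])

```text
clock: 11.92
tool_pos: [0.4932, -0.2499, 0.0952]
orientation: [-1.734, -2.619, 0.0]
ft_force: [-0.6, -0.1, -1.6]
grip_width: 0.0247
```

Request:
carry_out(steps=[0,0,0.1,0,0,0,0.1,0,0,0,0.1,0])

```text
clock: 12.3
tool_pos: [0.4935, -0.2502, 0.0951]
orientation: [1.734, 2.618, -0.0]
ft_force: [-1.2, -0.3, 6.0]
grip_width: 0.0247
```

Contact: the force has turned to +6 N at the expected height. I release gradually and then go straight up.

Request:
carry_out(steps=[0,0,-0.05,0,0,0,-0.05,0,0,0,-0.05,0,0,0,-0.05,0,0,0,-0.05,0], gripper=0)

```text
clock: 12.92
tool_pos: [0.4932, -0.2499, 0.0947]
orientation: [-1.734, -2.619, 0.0]
ft_force: [0.9, -0.6, 0.4]
grip_width: 0.0854
```

Request:
carry_out(steps=[0,0,-1,0,0,0,-4,0,0,0,-9,0,0,0,-14,0,0,0,-14,0,4,1.4,-14,0,9,3.3,-14,0,9,3.3,-14,0])

```text
clock: 13.92
tool_pos: [0.4882, -0.1516, 0.2347]
orientation: [-1.73, -2.622, -0.0]
ft_force: [0.4, -0.5, -0.2]
grip_width: 0.0857
```

```bash
python3 - <<'E'
from h import *
s=read_state();print(s['clock'],s['tool_pos'],s['ft_force'],s['grip_width'])
b=cap('top');a=cap('scene');w=cap('wrist')
m=np.hstack([cv2.resize(a[0][200:350,265:465],(533,400)),cv2.resize(w[0],(267,200),interpolation=cv2.INTER_AREA).repeat(2,0)]);cv2.imwrite('pics/end.png',m)
h=cv2.cvtColor(b[0],cv2.COLOR_BGR2HSV)
k=cv2.inRange(h,(100,150,80),(125,255,255))[225:280,350:440]
n,l,st,ce=cv2.connectedComponentsWithStats(k)
for i in range(1,n):
  if st[i,4]>15: print(st[i],onplane(b,*(ce[i]+[350,225]),.118).round(4))
E
```

```text
13.925 [ 0.48821386 -0.15163224  0.23466227] [ 0.42283539 -0.53224814 -0.18695825] 0.08573119871257763
[35 16  5  7 22] [ 0.4915 -0.2539  0.118 ]
[67 31 10  8 60] [ 0.4402 -0.3664  0.118 ]
```

View pics/end.png

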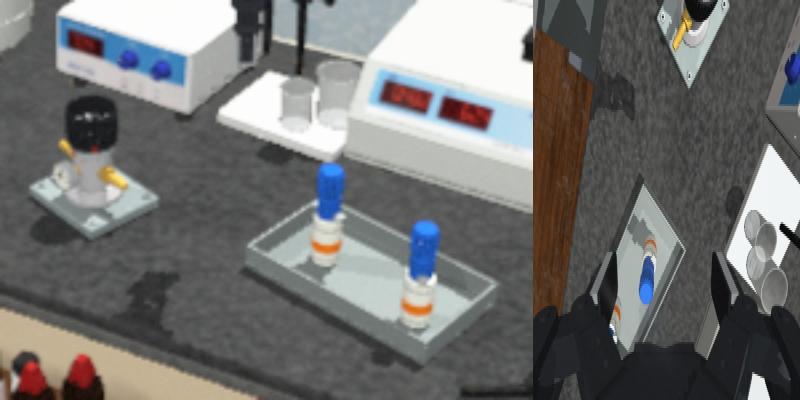

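The scene view shows both cartridges standing upright in the tray, the dryer empty and the collar down. One number check: has the collar's height changed since the start?

```bash
python3 - <<'E'
from h import *
s0=cv2.imread('pics/scene1.png');a=cap('scene')
for im in(s0,a[0]):
    m=(im[225:275,280:320].max(2)<60).astype(np.uint8)
    n,l,st,ce=cv2.connectedComponentsWithStats(m);i=1+np.argmax(st[1:,4]);print(st[i]+[280,225,0,0,0])
for z in(.126,.084,.135,.093):print(z,proj(a,[.4775,.028,z]))
cv2.imwrite('pics/col.png',np.hstack([cv2.resize(x[225:275,275:325],(400,400),interpolation=cv2.INTER_CUBIC) for x in(s0,a[0])]))
E
```

```text
[289 237  20  20 258]
[290 236  19  21 321]
0.126 [298.78508885 239.15682011]
0.084 [299.1648678  251.15843236]
0.135 [298.7023504  236.54215503]
0.093 [299.08435291 248.61403531]
```

View pics/col.png

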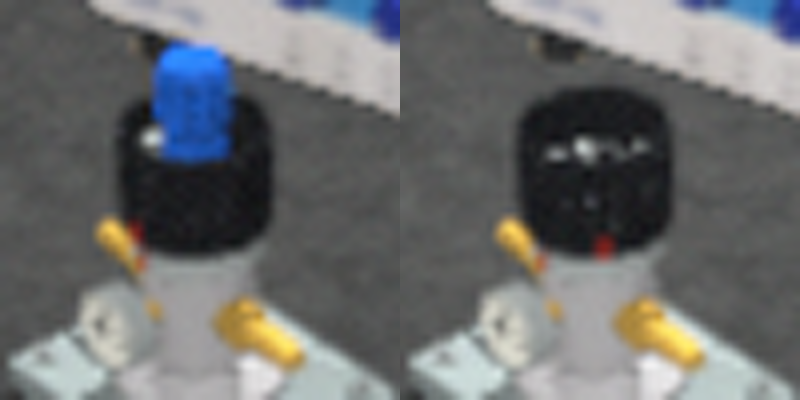

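The collar's lower edge is in the same image row as at the start, so it is sunk. Its red mark has moved from the left edge, x≈137 in the crop, round to the front, x≈605, which fits a turn of about 1 rad counterclockwise. I hand the job in.

```bash
python3 -c "
from workcell import sign_off; print(sign_off())"
```

```text
the job is handed in; nothing more can be done
None
```

The spent cartridge now stands upright in the grey tray, the collar is open in its hold-open notch, and the job is handed in (robot clock about 14 s of the 51 s allowed).

- **Collar:** I lifted it about 12 mm and turned it 1.0 rad counterclockwise. Lowered there on the first try, it sank to within 0.5 mm of its original height.
- **Cartridge:** It drew out with only about 1.3 N of pull, so the lugs were clear of the cross bar. I set it down at about (0.493, -0.25), at the tray end away from the old cartridge. Contact came at the expected floor height, and I released it only then.

**Last checks:**
- In the scene view both spent cartridges stand upright in the tray.
- The old cartridge's measured position is the same as before the work.
- The collar's lower edge is level with its starting position, and its red mark has gone round by about 1 rad.
- The gripper is open and clear of everything, with no significant force on it.
- I did not measure the bottles, flask, cylinder or fresh cartridge again at the end. The arm passed above or clear of them, and no unexpected force showed.
- No check failed. The only disagreement was 2–4 mm in the released cartridge's position from the top view, whose view of it was partly blocked. That is well within the tray's margins.

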